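# Swap the jammed grate of a brazing hearth

## Task

The short grate has slipped in the brazing hearth and is jammed aslant: one end is caught under the steel lip, the other is down in the pit. Without wrenching it up on end, turn it level inside the hearth to free it, lift it out level and lay it squarely across the middle of both rails of the cooling stand; then lay the long grate, lug up, flat across the hearth's two brick ledges in the open part clear of the lip. Leave everything else on the bench where it is.

Things in the scene. Friction and masses are not known exactly. Their poses are not given: they have to be found in the camera images.
- hearth: Brazing hearth fixed on the bench: open green trough, outside 112 mm (x) x 248 mm (y) x 91 mm high, walls 6 mm. Inside x = -50 to 50, y = -120 to 116 mm. Origin on the bench, z up. Along y: brick ledge from -120 to -64 mm, pit from -64 to 38 mm, brick ledge from 38 to 116 mm; both ledge tops 50 mm above the bench.
- hearth_pit (a point): Middle of the hearth's pit floor, 12 mm above the bench (38 mm below the ledge tops), at hearth y = -13 mm; axes as the hearth's.
- hearth_lip (a point): Middle of the lower edge of the dark steel lip that covers the hearth's -y end, from y = -120 to -84 mm, over the full width. Its underside (this point) is 83 mm above the bench, its top 91 mm; the slot between ledge and lip is 33 mm high. The hearth's top is open from y = -84 to 116 mm. Axes as the hearth's.
- hearth_seat (a point): Point in the middle of the hearth's open part (hearth x = 0, y = 16 mm) at the height of the ledge tops (50 mm above the bench); axes as the hearth's. The long grate's origin belongs here, its y along this y, either way round.
- short_grate: Short steel grate of parallel bars, 150 mm long (its y), 84 mm wide (x), 8 mm thick, mass 0.33 to 0.6 kg. Origin: centre of its underside; z square to it, up through the lug. At the start jammed: -y end under the lip, sloping down 24 deg to the hearth's +y, +y end on the pit floor. It cannot be lifted or slid out until its low end is up above the +y ledge (level within 9 deg); then slid 45 mm along hearth +y it is clear of the lip.
- short_lug (a point): Top centre of the short grate's lifting lug, 44 mm above its underside; axes as the grate's. The lug is a solid upright flat in the grate's middle, 12 mm thick (along the grate's x), 36 mm wide (along its y), rising 36 mm above the grate's upper face.
- long_grate: Long steel grate of parallel bars, 186 mm long (its y), 84 mm wide (x), 8 mm thick, mass 0.37 to 0.65 kg. Origin: centre of its underside; z square to it, up through the lug. At the start it lies flat on the bench beside the hearth, its length pointing roughly away from the robot.
- long_lug (a point): Top centre of the long grate's lifting lug, 44 mm above its underside; axes as the grate's. The lug is a solid upright flat in the grate's middle, 12 mm thick (along the grate's x), 36 mm wide (along its y), rising 36 mm above the grate's upper face.
- stand: Cooling stand fixed on the bench, on the hearth's other side: two dark steel rails 120 mm long, 8 mm wide, on legs, running along its x at y = -50 and 50 mm, tops 50 mm above the bench. Origin on the bench under its middle, z up.
- stand_top (a point): Point midway between the stand's two rails at the height of their tops (50 mm above the bench); axes as the stand's. A grate laid squarely across both rails has its y along this y, either way round.
- cup: Bystander, to be left alone: copper cup, 72 mm across, 65 mm high.
- bowl: Bystander, to be left alone: copper bowl, 110 mm across, 45 mm high.
- hammer: Bystander, to be left alone: hammer lying on the bench.
- jar: Bystander, to be left alone: closed jar, 64 mm across, 80 mm high.
- brush: Bystander, to be left alone: hand brush lying on the bench.
- ingot: Bystander, to be left alone: brass bar 90 x 40 x 30 mm.
- weight: Bystander, to be left alone: dark steel weight, 60 mm across, 72 mm high.
Things that resemble listed ones, but are neither listed nor needed, are in the scene too. Leave any pink or turquoise look-alike of the short_grate alone.

How it is judged:
By the outcome, as a careful person would: the job done as asked, in the order asked, and still so for the second after the job is handed in, with the robot touching nothing.
It also fails if it takes over 58 s, if anything falls off the work surface, if the arm or the gripper's body presses on something with over 40 N, if the wrist force passes 120 N, or if a joint passes its speed limit or range.

## Robot

A 6-joint arm with a two-finger parallel gripper is mounted at the origin on the work surface. World frame = base frame: x ahead of the robot, y to its left, z up, the work surface at z = 0. Lengths are in mm, angles in rad, forces in N, time in s.
With the tool pointing down it reaches from about 275 to 750 mm from the base axis. Payload 10.2 kg.
Tool frame: the origin (TCP) lies at the very end of the fingers, on their centre line; the grasp point (between the pads) lies pinch_z behind it (pinch_z is the distance from the TCP to the grasp point, in mm); z points along the fingers, x is the direction in which the jaws open and shut, and the axes are right-handed (so a half turn about z gives the same grasp; the last joint's range is limited). The gripper opens to 88 mm and grips with 3 to 60 N. Pads are 18 mm wide; open, the fingers measure 123 mm over their backs; the gripper's body (75 mm by 187 mm) begins 45 mm behind the grasp point.
Start: joints at [1.041, 0.313, 1.498, -0, 1.331, -0.223], TCP at [158.568, 500.487, 238.72] pointing down, gripper open.
Joint ranges: [-2.94, 2.94], [-0.97, 2.17], [0.19, 2.56], [-1.23, 4.37], [0.02, 3.11], [-2.88, 2.88]. Speed limits (rad/s): [2.39, 2.39, 3.01, 3.14, 3.14, 3.14].

## Interface

Orientations are given as a unit quaternion [x, y, z, w].
In Python, from plant import move_pose, move_linear, set_joints, command_gripper, pause, solve_ik, read_camera, MotionError, job_done, read_time, read_q, read_dq, read_tau, read_tool_pos, read_tool_rot, read_wrist_force, read_wrist_torque, read_grip_width, pinch_z gives the robot as it stands. Calls block until the motion is done:
- move_pose(position, orientation): joint-space move of the TCP to a pose.
- move_linear(position, feed=150, frame=None, f_stop=None): straight line of the TCP; frame=None keeps the orientation; feed is the mean speed in mm/s. With f_stop (N) it stops when the force on the tool has changed by that much, and returns True; else False.
- set_joints(angles): joint-space move.
- command_gripper(opening): finger opening in mm; the grip force is fixed at half the most; returns when the fingers have stopped.
- pause(seconds).
- solve_ik(position, orientation): joint angles nearest the present ones, or None.
- read_camera(name): name is "scene" or "top" or "wrist"; returns a dict with "img" (480x640x3 uint8, red, green, blue), "z_map" (480x640 float32, mm along the optical axis (not along the pixel's ray), 0 where there is no reading), "fx", "fy", "cx", "cy" (pixels), "extrinsics" (4x4, takes a point from world to camera coordinates). Camera axes: x right, y up, looking along -z (the intrinsics and any distortion apply to the point x, -y, -z); pixel columns grow to the right and rows downward; lengths in mm; the calibration is good to about 2 mm. A picture is of the moment at which its call begins.
A pose or a line that the arm cannot do raises MotionError and nothing moves.
- job_done(): hands the job in, once; it reports no verdict.
Readings, each from a call of its own:
- read_time(): time.
- read_q(): joint angles.
- read_dq(): joint speeds.
- read_tau(): joint torques, N m.
- read_tool_pos(): TCP position.
- read_tool_rot(): TCP orientation.
- read_wrist_force(): force on the tool from outside, world axes, zero at the start.
- read_wrist_torque(): the same for the moment, N m.
- read_grip_width(): finger opening in mm.
Only numpy, scipy, OpenCV 4.12 (cv2) and the standard library are available. Lean on these libraries where they do the work, as an engineer would, in place of code of your own. Each camera call takes 0.05 s, during which the arm holds its last target. There are 200 camera calls.

## Working session

There is one attempt and no reset: what is moved stays moved. The work goes in short steps, each a Python script; the robot and the scene stay as the last script left them, time stands still between calls to the robot, and variables do not carry over. Pictures are saved under pics/ and viewed, about 8 in all and at most 12, crops included, and the job is handed in when it is done.

```bash
ls; mkdir -p pics
python3 - <<'E'
from plant import *
import cv2,numpy as np
for n in("top","scene"):
    c=read_camera(n); np.savez(f"pics/{n}0.npz",**c); cv2.imwrite(f"pics/{n}0.png",c["img"][:,:,::-1])
    print(n,c["fx"],c["fy"],c["cx"],c["cy"],c["extrinsics"].round(3).tolist(),(c["z_map"]>0).mean(),[k for k in c])
print(pinch_z if not callable(pinch_z) else pinch_z(),read_tool_rot(),read_time())
E
```

```text
pics
top 537.5836992612877 537.5836992612877 318.8264867139077 239.2001350061709 [[-0.014, -1.0, -0.021, 28.746], [0.984, -0.018, 0.18, -502.759], [-0.18, -0.018, 0.983, -1221.9], [0.0, 0.0, 0.0, 1.0]] 0.99599609375 ['img', 'z_map', 'fx', 'fy', 'cx', 'cy', 'extrinsics']
scene 440.66354290442604 440.66354290442604 332.31866657037057 244.71592653758447 [[0.152, 0.988, 0.016, -83.581], [-0.598, 0.079, 0.797, 251.294], [0.787, -0.131, 0.603, -1702.863], [0.0, 0.0, 0.0, 1.0]] 0.996083984375 ['img', 'z_map', 'fx', 'fy', 'cx', 'cy', 'extrinsics']
18.700000000000003 [ 8.06861492e-01  5.90740399e-01 -5.16069612e-04  2.14967672e-04] 0.1
```

View pics/top0.png

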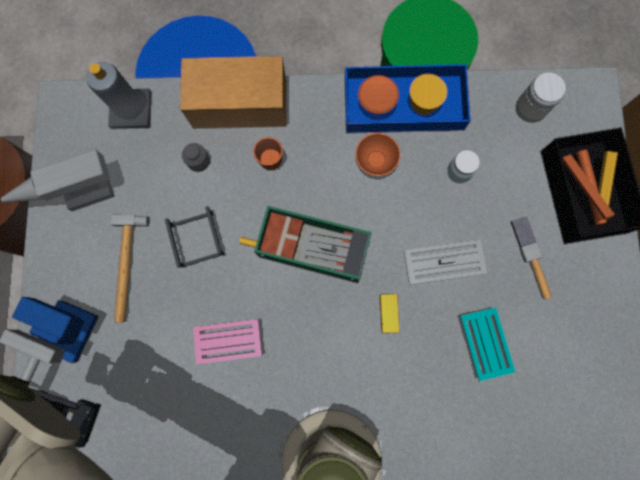

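View pics/scene0.png

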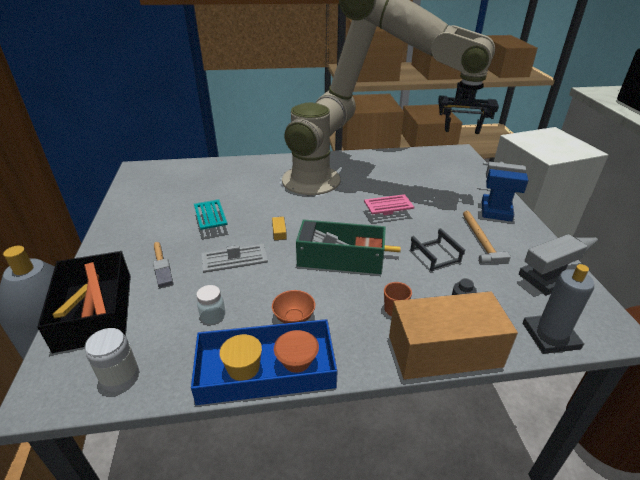

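The top view shows the green hearth at (315,243) with its dark lip to the right. The short grate's lug is at about (325,249), the stand at (195,237) and the grey long grate at (445,262). The pink (228,341) and turquoise (487,343) grates are look-alikes, so I'll leave them alone. Next I'll take measurements from the depth data.

```bash
cat > h.py <<'E'
import numpy as np, cv2
def cloud(c):
    v,u=np.mgrid[0:480,0:640]; z=c["z_map"].astype(float)
    p=np.stack([(u-c["cx"])/c["fx"]*z,-(v-c["cy"])/c["fy"]*z,-z],-1)
    E=c["extrinsics"]; return (p-E[:3,3])@E[:3,:3]
def rect(pts):
    (x,y),(w,h),a=cv2.minAreaRect(pts.astype(np.float32))
    if w<h: w,h,a=h,w,a+90
    return np.round([x,y,w,h,(a+90)%180-90],1)   # angle of long side from world x
E
python3 - <<'E'
from h import *
c=dict(np.load("pics/top0.npz")); P=cloud(c); im=c["img"].astype(int); hsv=cv2.cvtColor(c["img"],cv2.COLOR_RGB2HSV)
def reg(u0,u1,v0,v1): m=np.zeros((480,640),bool); m[v0:v1,u0:u1]=1; return m
print("bench",np.median(P[reg(280,320,350,390)],0))
R=reg(250,378,198,285)
g=R&(P[...,2]>80); print("hearth top",g.sum(),rect(P[g][:,:2]),np.median(P[g][:,2]))
g2=g&(hsv[...,1]>90); print("green",rect(P[g2][:,:2]))
lip=g&(hsv[...,1]<90)&reg(330,378,198,285); print("lip",lip.sum(),rect(P[lip][:,:2]),np.median(P[lip],0))
R=reg(160,228,200,272)
s=R&(P[...,2]>38); print("stand",s.sum(),rect(P[s][:,:2]),np.median(P[s],0))
R=reg(395,495,230,290)
l=R&(P[...,2]>5); print("long",l.sum(),rect(P[l][:,:2]),np.median(P[l],0))
l=R&(P[...,2]>30); print("llug",l.sum(),P[l].mean(0) if l.any() else 0,P[R][:,2].max())
for n in("hearth","lg"):
    pass
a=c["img"][190:300,230:500]; a=cv2.resize(a,None,fx=2.9,fy=2.9,interpolation=cv2.INTER_CUBIC)
cv2.imwrite("pics/crop1.png",a[:,:,::-1])
E
```

```text
bench [202.65015099  70.37618231   0.85406386]
hearth top 1796 [422.1  54.2 252.7 248.4 -15.9] 91.58988632677614
green [423.4  54.5 251.3 247.  -17. ]
lip 870 [400.4 -21.8 252.7  92.2 -15.4] [461.68463525 -63.3055928   91.97089758]
stand 470 [398.3 212.4 473.5 148.3  42.7] [509.89912357 319.75704447  50.19420731]
long 2287 [ 430.7 -190.6  448.9  192.9  -73.5] [ 448.26297846 -276.58779216    8.91057372]
llug 117 [ 410.01592418 -217.35109972  321.23002574] 1292.757731280704
```

View pics/crop1.png

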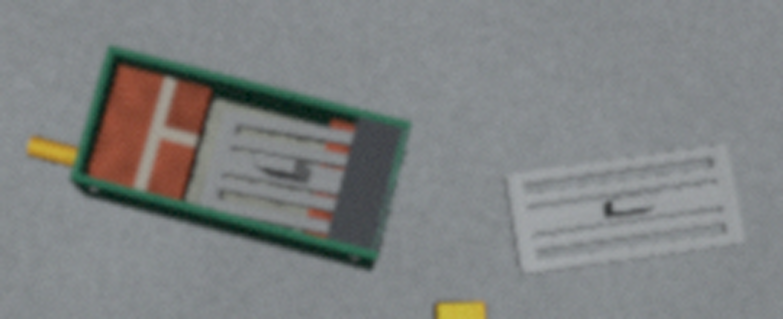

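The crop shows the jammed grey grate running under the dark lip at (365,190), with its lug at about (290,170). The long grate's lug is at about (625,207). My height masks also picked up depth holes, so I'll filter those out and refit.

Run:
```python
from h import *
c=dict(np.load("pics/top0.npz")); P=cloud(c); hsv=cv2.cvtColor(c["img"],cv2.COLOR_RGB2HSV); ok=c["z_map"]>0; Z=P[...,2]
def reg(u0,u1,v0,v1): m=np.zeros((480,640),bool); m[v0:v1,u0:u1]=1; return m&ok
def clean(m): 
    n,l,st,_=cv2.connectedComponentsWithStats(m.astype(np.uint8),connectivity=8); 
    return l==1+np.argmax(st[1:,4])
R=reg(245,378,198,290)
g=clean(R&(Z>75)&(Z<105)); print("hearth",g.sum(),rect(P[g][:,:2]),np.median(Z[g]))
lip=g&(hsv[...,1]<70)&reg(335,378,198,290); print("lip",lip.sum(),P[lip].mean(0))
hr=rect(P[g][:,:2]); a=np.radians(hr[4]); ey=np.array([np.cos(a),np.sin(a)]); ey*=-np.sign(ey@(P[lip].mean(0)[:2]-hr[:2])); ex=np.array([ey[1],-ey[0]])
print("ey",ey, "yaw of ey deg",np.degrees(np.arctan2(ey[1],ey[0])))
Q=P[...,:2]-hr[:2]; X=Q@ex; Y=Q@ey-2
# short grate: pit region
print("lip y", np.percentile(Y[lip],[1,99]))
# profile inside hearth along centerline away from the lug
for y in range(-120,120,8):
    m=ok&(abs(X)<45)&(abs(Y-y)<4); 
    if m.any(): print(y,m.sum(),np.percentile(Z[m],[5,50,90,99]).round(),end=' | ')
L=ok&(abs(X)<12)&(abs(Y+15)<50)&(hsv[...,2]>=0)
print()
R=reg(160,230,198,275); s=R&(Z>35)&(Z<62); print("stand",s.sum(),rect(P[s][:,:2]),np.median(Z[s]))
R=reg(395,495,230,290); l=clean(R&(Z>4)&(Z<50)); print("long",l.sum(),rect(P[l][:,:2]),np.median(Z[l]))
l=R&(Z>25)&(Z<60); print("llug",l.sum(),P[l].mean(0),Z[l].max())
```

```text
hearth 1762 [489.1  34.9 248.3 113.4  74.3] 91.4529651808819
lip 780 [460.67034787 -63.55979725  91.89997307]
ey [0.27060045 0.96269175] yaw of ey deg 74.3
lip y [-125.57345922  -84.33982764]
-120 138 [88. 92. 95. 97.] | -112 140 [89. 92. 94. 96.] | -104 139 [89. 92. 94. 97.] | -96 140 [88. 92. 95. 96.] | -88 138 [88. 92. 95. 98.] | -80 129 [49. 65. 69. 72.] | -72 128 [49. 62. 66. 68.] | -64 123 [15. 59. 63. 66.] | -56 127 [12. 55. 64. 75.] | -48 125 [11. 52. 82. 90.] | -40 119 [12. 49. 86. 92.] | -32 126 [11. 45. 82. 89.] | -24 112 [12. 42. 80. 84.] | -16 114 [11. 38. 75. 81.] | -8 108 [10. 33. 38. 40.] | 0 111 [12. 31. 34. 37.] | 8 118 [11. 26. 30. 33.] | 16 114 [20. 24. 27. 30.] | 24 100 [12. 19. 24. 27.] | 32 117 [ 9. 13. 16. 19.] | 40 186 [11. 48. 53. 57.] | 48 125 [47. 51. 54. 56.] | 56 128 [47. 51. 54. 56.] | 64 126 [47. 51. 54. 55.] | 72 129 [47. 51. 54. 57.] | 80 126 [47. 52. 54. 58.] | 88 131 [47. 51. 54. 57.] | 96 117 [48. 51. 54. 57.] | 104 128 [47. 51. 54. 55.] | 112 198 [48. 53. 80. 93.] | 
stand 470 [515.  320.6 120.7 109.2  16.5] 49.71478354546217
long 2186 [ 449.8 -279.7  196.6   91.5  -83.3] 8.998832802784264
llug 96 [ 448.51800292 -278.06810452   42.82296287] 49.144996437683716
```

Everything agrees with the given sizes: the rims, the 120x108 mm stand, the lug tops and the 24° slope. Next I'll check IK for the key poses with both jaw orientations.

```bash
cat >> h.py <<'E'
from scipy.spatial.transform import Rotation as Ro
import plant as p
PZ=p.pinch_z if not callable(p.pinch_z) else p.pinch_z()
def frame(x,y,yawx,z=0):
    T=np.eye(4); T[:3,:3]=Ro.from_euler('z',yawx,degrees=True).as_matrix(); T[:3,3]=[x,y,z]; return T
H=frame(489.6,36.8,-15.7); S=frame(515,320.6,16.5); L=frame(449.8,-279.0,6.7)
def grate(F,x,y,z,pitch=0):
    "grate pose in world; pitch>0: its +y end down"
    T=np.eye(4); T[:3,:3]=Ro.from_euler('x',-pitch,degrees=True).as_matrix(); T[:3,3]=[x,y,z]; return F@T
def tool(G,h=16,s=1):
    "TCP at height h above the grate underside, tool z = -grate z, jaws along grate x"
    R=G[:3,:3]@np.diag([s,-s,-1.]); return G[:3,3]+h*G[:3,2], Ro.from_matrix(R).as_quat()
E
python3 - <<'E'
from h import *
K={"pre":(grate(H,0,-46,42.5,24),110),"grasp":(grate(H,0,-46,42.5,24),16),"level":(grate(H,0,-41,62),16),"slid":(grate(H,0,16,62),16),"up":(grate(H,0,16,150),16),
"stand":(grate(S,0,0,50),16),"standup":(grate(S,0,0,150),16),"long":(L,16),"longup":(grate(L,0,0,200),16),"seat":(grate(H,0,16,50),16),"seatup":(grate(H,0,16,170),16)}
for s in(1,-1):
  for k,(G,h) in K.items():
    q=p.solve_ik(*tool(G,h,s)); print(s,k,tool(G,h,s)[0].round(),None if q is None else np.round(q,2))
E
```

```text
1 pre [489.  36. 143.] [ 0.03  0.45  1.62 -0.42  1.23  0.48]
1 grasp [479.  -1.  57.] [-0.04  0.55  1.74 -0.49  1.01  0.53]
1 level [479.  -3.  78.] [-0.25  0.41  1.83 -0.    0.9   0.02]
1 slid [494.  52.  78.] [-0.13  0.45  1.77 -0.    0.92  0.14]
1 up [494.  52. 166.] [-0.13  0.32  1.69 -0.    1.13  0.14]
1 stand [515. 321.  66.] [ 0.36  0.67  1.43 -0.    1.05  0.08]
1 standup [515. 321. 166.] [ 0.36  0.55  1.34 -0.    1.25  0.08]
1 long [ 450. -279.   16.] [-0.78  0.61  1.71 -0.    0.83 -0.89]
1 longup [ 450. -279.  216.] [-0.78  0.34  1.52 -0.    1.28 -0.89]
1 seat [494.  52.  66.] [-0.13  0.47  1.78 -0.    0.89  0.14]
1 seatup [494.  52. 186.] [-0.13  0.3   1.66 -0.    1.18  0.14]
-1 pre [489.  36. 143.] [ 0.03  0.45  1.62 -0.42  1.23 -2.66]
-1 grasp [479.  -1.  57.] [-0.04  0.55  1.74 -0.49  1.01 -2.61]
-1 level [479.  -3.  78.] None
-1 slid [494.  52.  78.] None
-1 up [494.  52. 166.] None
-1 stand [515. 321.  66.] None
-1 standup [515. 321. 166.] None
-1 long [ 450. -279.   16.] [-0.78  0.61  1.71 -0.    0.83  2.25]
-1 longup [ 450. -279.  216.] [-0.78  0.34  1.52 -0.    1.28  2.25]
-1 seat [494.  52.  66.] None
-1 seatup [494.  52. 186.] None
```

Run:
```python
from h import *
p.move_pose(*tool(grate(H,0,-46,42.5,24),140)); p.command_gripper(36)
c=p.read_camera("wrist"); np.savez("pics/w1.npz",**c); cv2.imwrite("pics/w1.png",c["img"][:,:,::-1])
P=cloud(c); ok=c["z_map"]>0; Q=(P-H[:3,3])@H[:3,:3]
print(p.read_time(),p.read_tool_pos(),p.read_wrist_force())
# grate-frame coords
G=grate(H,0,-46,42.5,24); g=(P-G[:3,3])@G[:3,:3]
m=ok&(abs(g[...,0])<30)&(abs(g[...,1])<40)&(g[...,2]>25)&(g[...,2]<60)
print("lug",m.sum(),g[m].min(0).round(1),g[m].max(0).round(1),np.median(g[m],0).round(1))
t=m&(g[...,2]>np.percentile(g[m][:,2],60)); print("top",np.percentile(g[t],[3,50,97],axis=0).round(1), rect(g[t][:,:2]))
f=ok&(abs(g[...,0])<40)&(abs(g[...,2]-8)<5)&(abs(g[...,1])<70); A=np.c_[g[f][:,:2],np.ones(f.sum())]; print("plane",f.sum(),np.linalg.lstsq(A,g[f][:,2],rcond=None)[0].round(3),np.percentile(g[f],[1,99],axis=0).round(1))
w=ok&(abs(Q[...,2]-91)<6); print("rim",w.sum(),np.percentile(Q[w],[1,99],axis=0).round(1))
```

```text
3.0583 [492.56910585  47.30839561 170.38803313] [ 0.88211201 -0.34482352 -0.03125187]
lug 1049 [ -4.3 -19.7  25.2] [ 7.7 16.4 46.1] [ 1.6  0.6 44. ]
top [[ -3.2 -17.2  44.2]
 [  1.6  -1.   44.6]
 [  6.2  14.6  45.6]] [ 1.9 -1.6 35.  10.9 89.8]
plane 12761 [-0.000e+00  4.000e-03  8.166e+00] [[-39.4 -57.6   4.9]
 [ 39.4  68.9   9.9]]
rim 12843 [[ -53.2 -122.2   85.3]
 [  58.3  106.5   93.6]]
```

View pics/w1.png

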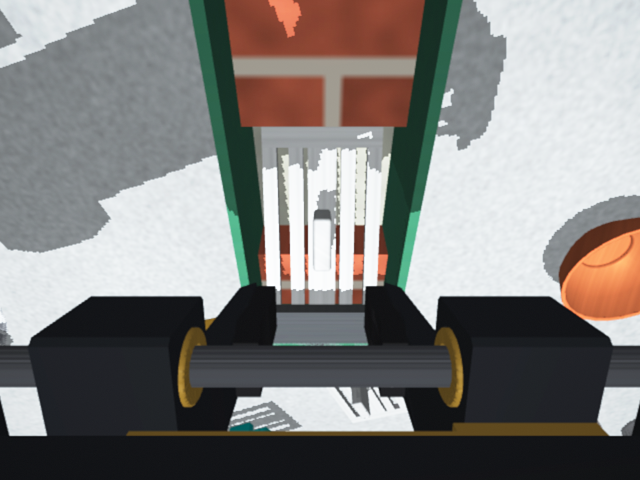

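The picture shows the short grate's lug at (322,238), centred between the fingers with about a 2 mm offset in x. The wall rims are shifted by the same amount, so I'll correct for it. Then I'll grip square to the grate, turn it level in steps while watching the force, and slide it.

```bash
cat >> h.py <<'E'
H[:3,3]+=1.8*H[:3,0]
def go(G,h=16,feed=150,f=None):
    pos,q=tool(G,h); r=p.move_linear(pos,feed=feed,frame=q,f_stop=f)
    if r: print("STOP at",p.read_tool_pos(),p.read_wrist_force())
    return r
E
python3 - <<'E'
from h import *
y0=-47.2; G0=grate(H,0,y0,42.5,24)
go(G0,50)
if go(G0,17,60,15): raise SystemExit
p.command_gripper(0); print("grip",p.read_grip_width(),p.read_wrist_force().round(1),p.read_time())
for k in np.linspace(0,1,6)[1:]:
    r=go(grate(H,0,y0+k*(-41-y0),42.5+k*(62-42.5),24*(1-k)),17,50,25)
    print(k,p.read_wrist_force().round(1),p.read_wrist_torque().round(2),round(p.read_grip_width(),1))
    if r: break
c=p.read_camera("wrist"); np.savez("pics/w2.npz",**c); cv2.imwrite("pics/w2.png",c["img"][:,:,::-1]); print(p.read_time())
P=cloud(c); ok=c["z_map"]>0; Q=(P-H[:3,3])@H[:3,:3]
f=ok&(abs(Q[...,0])<39)&(Q[...,2]>58)&(Q[...,2]<80)&(Q[...,1]>-70)&(Q[...,1]<45); A=np.c_[Q[f][:,:2],np.ones(f.sum())]; print("plane",f.sum(),np.linalg.lstsq(A,Q[f][:,2],rcond=None)[0].round(3),np.percentile(Q[f],[1,50,99],axis=0).round(1))
E
```

```text
grip 11.408586990405396 [-0.   1.9  0.4] 4.9917
0.2 [ 0.2  0.1 -3.5] [ 0.25 -0.04 -0.02] 11.8
0.4 [ 0.7  0.2 -3.2] [ 0.22 -0.01 -0.02] 12.0
0.6000000000000001 [ 0.   0.7 -4.8] [0.11 0.03 0.01] 11.8
0.8 [-0.2 -0.5 -3.9] [-0.01  0.07 -0.04] 11.7
1.0 [-0.7 -0.9 -4.6] [-0.1   0.07 -0.  ] 11.8
6.2917
plane 26584 [-1.0000e-03  4.0000e-03  7.0174e+01] [[-38.4 -38.8  63.8]
 [  0.    4.2  70.3]
 [ 38.4  32.7  72.1]]
```

View pics/w2.png

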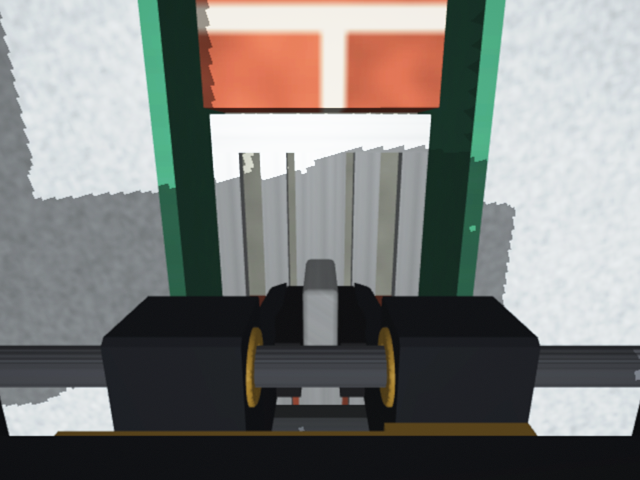

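The grate is level to about 0.3°, with its upper face at 70 mm, held square at the lug (320,300) and centred between the walls. Now I'll slide it out, lift it and lay it on the stand.

Run:
```python
from h import *
for G,fd in((grate(H,0,17,62),80),(grate(H,0,17,150),120)):
    if go(G,17,fd,25): raise SystemExit
go(grate(S,0,0,140),17,200); go(grate(S,0,0,62),17,120)
c=p.read_camera("wrist"); np.savez("pics/w3.npz",**c); cv2.imwrite("pics/w3.png",c["img"][:,:,::-1]); print(p.read_time(),p.read_wrist_force())
t=p.read_camera("top"); np.savez("pics/top3.npz",**t)
P=cloud(t); Z=P[...,2]; Q=(P-S[:3,3])@S[:3,:3]; hs=cv2.cvtColor(t["img"],cv2.COLOR_RGB2HSV)
m=(t["z_map"]>0)&(abs(Q[...,0])<80)&(abs(Q[...,1])<90)&(abs(Z-70)<7); print("grate top",m.sum(),rect(Q[m][:,:2]),Z[m].mean())
W=cloud(c); Q=(W-S[:3,3])@S[:3,:3]; ok=c["z_map"]>0
m=ok&(abs(Q[...,2]-50)<5)&(abs(Q[...,0])<75)&(abs(Q[...,1])<70); print("rails",m.sum(),np.percentile(Q[m],[1,50,99],axis=0).round(1))
```

```text
10.3917 [-0.41876415  0.20484426 -4.08271771]
grate top 737 [ -1.  -45.5  85.6  57.   -0.4] 70.56711085657616
rails 1992 [[-57.1  44.1  46.1]
 [ 13.6  48.6  51.2]
 [ 61.8  52.5  52.7]]
```

View pics/w3.png

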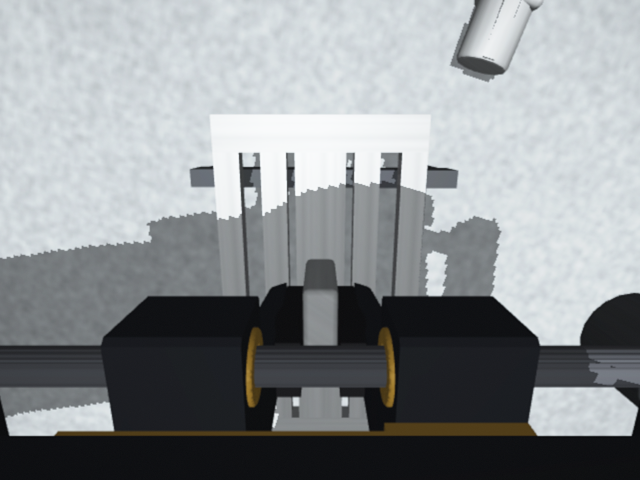

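The grate sits square above the rail, which spans (190–457,177). The rail is about 2 mm further in x, the same camera offset as before. I'll correct that, lower and release, then go above the long grate.

Run:
```python
from h import *
S[:3,3]+=2*S[:3,0]-1.2*S[:3,1]
go(grate(S,0,0,55),17,60); go(grate(S,0,0,48.5),17,25,4)
print(p.read_tool_pos(),p.read_wrist_force(),p.read_time())
p.command_gripper(30); go(grate(S,0,0,50),110,150)
t=p.read_camera("wrist"); P=cloud(t); Q=(P-S[:3,3])@S[:3,:3]
m=(t["z_map"]>0)&(abs(Q[...,2]-58)<4)&(abs(Q[...,0])<60)&(abs(Q[...,1])<90); print("short",m.sum(),np.percentile(Q[m],[1,50,99],axis=0).round(1),rect(Q[m][:,:2]))
l=(t["z_map"]>0)&(abs(Q[...,2]-94)<4)&(abs(Q[...,0])<60)&(abs(Q[...,1])<50); print("lug",l.sum(),rect(Q[l][:,:2]))
go(grate(S,0,0,200),17,200)
p.move_pose(*tool(L,160))
c=p.read_camera("wrist"); np.savez("pics/w4.npz",**c); cv2.imwrite("pics/w4.png",c["img"][:,:,::-1]); print(p.read_time())
P=cloud(c); g=(P-L[:3,3])@L[:3,:3]; ok=c["z_map"]>0
m=ok&(abs(g[...,0])<60)&(abs(g[...,1])<110)&(abs(g[...,2]-9)<4); print("long",m.sum(),np.percentile(g[m],[1,50,99],axis=0).round(1),rect(g[m][:,:2]))
l=ok&(abs(g[...,0])<30)&(abs(g[...,1])<40)&(g[...,2]>38)&(g[...,2]<52); print("lug",l.sum(),rect(g[l][:,:2]),np.median(g[l][:,2]))
t=p.read_camera("top"); np.savez("pics/top4.npz",**t); cv2.imwrite("pics/top4.png",t["img"][:,:,::-1])
P=cloud(t); Q=(P-S[:3,3])@S[:3,:3]
m=(t["z_map"]>0)&(abs(Q[...,2]-58)<5)&(abs(Q[...,0])<70)&(abs(Q[...,1])<90); print("short top",m.sum(),rect(Q[m][:,:2]),Q[m][:,2].mean())
```

```text
STOP at [517.55466551 320.18340897  67.32140329] [-0.03142546 -0.70699325  3.60624725]
[517.55466551 320.18340897  67.32140329] [-0.03142546 -0.70699325  3.60624725] 10.9917
short 18700 [[-40.6 -73.4  56. ]
 [  0.7  21.   59.2]
 [ 42.   73.5  60.8]] [  0.7  -0.8 149.9  84.2 -90. ]
lug 1276 [  0.6  -0.1  36.1  11.7 -89.5]
14.925
long 16986 [[-39.7 -93.3   6.8]
 [  1.6  20.9   9.2]
 [ 42.9  89.6  10.9]] [  1.8  -2.5 186.3  84.3 -89.6]
lug 884 [  1.7  -2.   35.8  12.  -89.6] 45.0232217402922
short top 1704 [ -2.2   1.5 151.3 116.  -89.8] 58.254637420105425
```

View pics/top4.png

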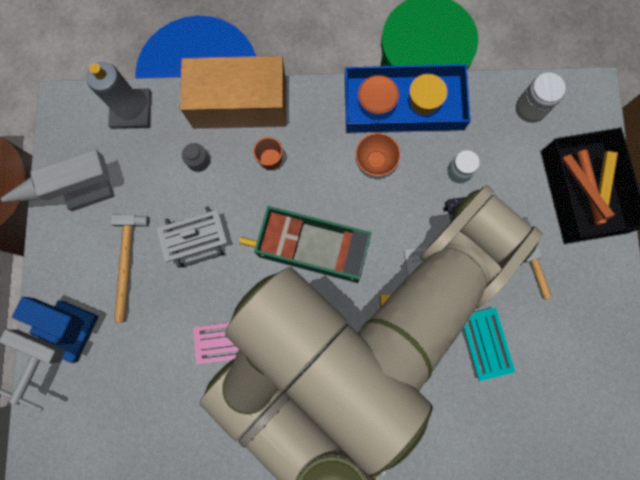

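The top view shows the short grate lying across both rails at (192,240), with the bystanders where they were. Close up it measures within 1 mm of the middle and under 1° off square. Next I'll pick up the long grate and carry it over the hearth, using w1 to check the hearth's y position against the ledge edge.

Run:
```python
from h import *
c=dict(np.load("pics/w1.npz")); P=cloud(c); Q=(P-H[:3,3])@H[:3,:3]
m=(c["z_map"]>0)&(abs(Q[...,2]-51)<3)&(abs(Q[...,0])<35)&(Q[...,1]>30); print("ledge edge y (38)",np.percentile(Q[m][:,1],[0.5,2]).round(1))
for s in(-1,1):
  w=(c["z_map"]>0)&(abs(Q[...,2]-91)<4)&(s*Q[...,0]>40)&(s*Q[...,0]<65)
  print("rim x/y slope",np.polyfit(Q[w][:,1],Q[w][:,0],1).round(4),np.percentile(Q[w][:,0],[1,99]).round(1))
L=L@grate(np.eye(4),1.7,-2.2,0); L[:3,:3]=Ro.from_euler('z',0.4,degrees=True).as_matrix()@L[:3,:3]
go(L,60,200)
if go(L,17.5,80,12): raise SystemExit
p.command_gripper(0); print("grip",p.read_grip_width(),p.read_time())
go(grate(L,0,0,40),17.5,100); go(grate(L,0,0,140),17.5,200)
go(grate(H,0,16,140),17.5,200); go(grate(H,0,16,105),17.5,150)
print(p.read_wrist_force(),p.read_time())
c=p.read_camera("wrist"); np.savez("pics/w5.npz",**c); cv2.imwrite("pics/w5.png",c["img"][:,:,::-1])
P=cloud(c); Q=(P-H[:3,3])@H[:3,:3]; ok=c["z_map"]>0
m=ok&(abs(Q[...,2]-113)<5)&(abs(Q[...,0])<50)&(abs(Q[...,1]-16)<110); print("grate",rect(Q[m][:,:2]),np.percentile(Q[m],[1,99],axis=0).round(1))
w=ok&(abs(Q[...,2]-91)<5)&(abs(Q[...,0])<70)&(abs(Q[...,1])<140); print("rim",np.percentile(Q[w],[1,99],axis=0).round(1))
e=w&(abs(Q[...,0])<40); print("end wall (116..122)",e.sum(),np.percentile(Q[e][:,1],[2,50,98]).round(1) if e.any() else 0)
```

```text
ledge edge y (38) [37.5 38.8]
rim x/y slope [-1.00000e-04 -5.17245e+01] [-55.3 -49. ]
rim x/y slope [-4.00000e-04  5.31729e+01] [50.4 56.7]
grip 11.842615173831922 16.7167
[-0.66201718 -0.43940919 -5.01367704] 20.125
grate [  0.5  25.9 166.5  84.6 -90. ] [[-40.8 -50.4 109.5]
 [ 41.8 108.4 115.5]]
rim [[-55.1   8.5  86.4]
 [ 56.5 120.7  93.7]]
end wall (116..122) 3467 [114.9 117.5 120.8]
```

View pics/w5.png

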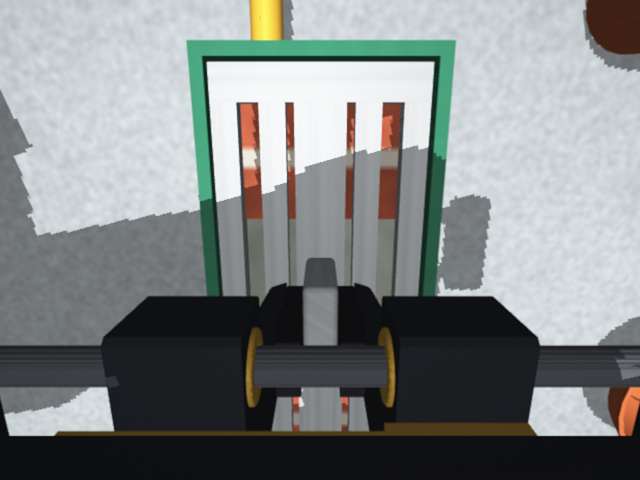

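The long grate is square over the opening, with its end at 108–109 mm and the wall at 115 mm. I'll shift it 1 mm and lower it.

Run:
```python
from h import *
a,b=0.2,15.2
if go(grate(H,a,b,55),17.5,80,12): raise SystemExit
go(grate(H,a,b,48),17.5,25,4); print(p.read_tool_pos(),p.read_time())
p.command_gripper(30); go(grate(H,a,b,50),60,100); go(grate(H,a,b,50),150,200)
c=p.read_camera("wrist"); cv2.imwrite("pics/w6.png",c["img"][:,:,::-1]); P=cloud(c); Q=(P-H[:3,3])@H[:3,:3]
m=(c["z_map"]>0)&(abs(Q[...,2]-58)<4)&(abs(Q[...,0])<47)&(abs(Q[...,1]-16)<97); print("long",rect(Q[m][:,:2]),np.percentile(Q[m],[1,50,99],axis=0).round(1))
A=np.c_[Q[m][:,:2],np.ones(m.sum())]; print(np.linalg.lstsq(A,Q[m][:,2],rcond=None)[0].round(4))
p.set_joints([1.041,0.313,1.498,0,1.331,-0.223])
t=p.read_camera("top"); o=dict(np.load("pics/top0.npz")); cv2.imwrite("pics/top6.png",t["img"][:,:,::-1])
P=cloud(t)
for n,F,z in(("short",S,58),("long",H,58)):
    Q=(P-F[:3,3])@F[:3,:3]; l=(t["z_map"]>0)&(abs(Q[...,2]-94)<6)&(abs(Q[...,0])<15)&(abs(Q[...,1]-8)<35); print(n,"lug",l.sum(),np.median(Q[l],0).round(1))
print(p.read_time(),p.read_grip_width())
```

```text
STOP at [496.18326223  50.85782283  67.67006022] [ 0.10690465 -0.19034597  3.14118196]
[496.18326223  50.85782283  67.67006022] 21.2333
long [  1.3  15.3 185.6  84.4  90. ] [[-39.9 -75.1  56.1]
 [  1.2  39.   59.2]
 [ 42.6 107.3  60.9]]
[3.00000e-04 5.00000e-04 5.91556e+01]
short lug 89 [ 0.1 -0.5 94. ]
long lug 82 [-1.3 16.6 94.4]
25.0 30.352096266469527
```

View pics/top6.png

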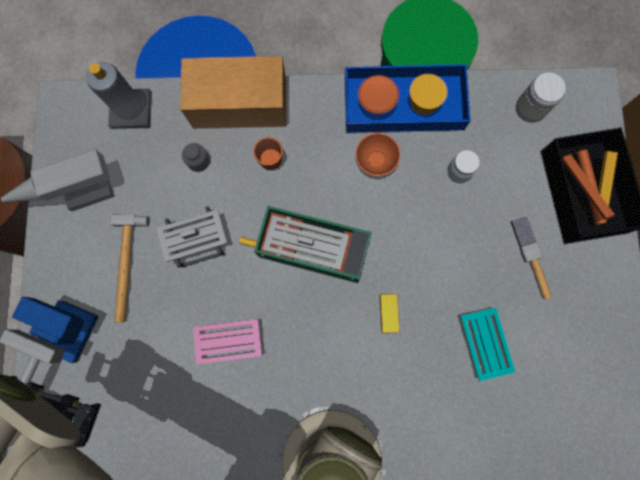

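The final top view shows the long grate flat in the hearth at (307,241), clear of the lip, and the short grate across the rails at (192,240). Everything else is where it was, so I'm handing in.

```bash
python3 -c "
import plant as p; p.job_done()"
```

```text
the job is handed in; nothing more can be done
```

The job is done and handed in at about 25 s of robot time, with both grates where you asked.

- **Short grate:** I gripped it by the lug square to its 24° slope and turned it level inside the hearth. No force stop tripped while I turned, slid and lifted it. I then slid it clear of the lip, lifted it level and laid it across both stand rails. The wrist camera put it within about 1 mm of the middle and square.
- **Long grate:** I laid it lug up across both brick ledges. It measured level, with its centre about 1 mm in x and 1 mm in y from the seat point. Its near end is about 8 mm clear of the lip and its far end about 7 mm from the end wall.
- **Everything else:** The bystanders and the pink and turquoise look-alikes look unmoved in the final top picture. I compared those by eye only. The arm is back at its start pose, touching nothing.
- **Disagreements:** The top and wrist cameras differed by about 2 mm in x, and I used the wrist camera for the grasps and placings. One top-camera outline of the short grate on the stand came out too wide (116 mm against 84), probably because it included the rails. I relied on the lug position and the wrist view there instead.

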